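# Put a core ring away in the push-latch ring case

### The job

Put the clean core ring that stands on the bench away in the ring case: press the rubber pad on the lid once so that the push latch lets go and the lid springs fully open by itself, set the ring down gently and fully home in the empty bored seat, then swing the lid down and press it until the latch holds it shut. Feel for the latch as you press: never push on the lid or the case with more than 20 N; leave the other ring and everything else on the bench as they are.

Things in the scene. Friction and masses are not known exactly. Their poses are not given: they have to be found in the camera images.
- case: Varnished wooden ring case fixed to the bench, 190 mm (its x) by 150 mm (its y), walls 6 mm thick and 64 mm high (8 mm gap under the lid; hinge side 70 mm). Origin: centre of its underside, z up. Inside, a 26 mm high ash rack has two round seats at x = +45 mm (empty) and x = -45 mm (taken), both at y = 0. A steel latch housing, 30 mm wide in x, stands inside the middle of the -y wall, in to y = -47 mm, top at z = 60 mm.
- lid_hinge (a point): Middle of the lid's hinge line, at y = +75 mm, z = 72 mm of the case; the line runs along its x axis (the case's x). The lid is a wooden panel, 190 mm along the hinge, 150 mm out to its free edge, 10 mm thick; its underside passes through the hinge line. A spring and damper in the hinge open it by themselves in about 2 s when it is not latched or held: about 3 N at the free edge near shut, 1 to 2 N half open.
- lid (a joint): Lid angle (rad). Shut and latched it rests between 0 (level, its top at z = 82 mm of the case) and 0.022 (free edge 3 mm high), as the catch was set; grows as the free edge (on the case's -y side when shut) swings up and over towards +y. 1.80 = fully open, a little past upright: free edge 146 mm above the hinge line and 34 mm beyond it towards +y, outer face looking to +y.
- press_spot (a point): Where to press: point of the case (x = 0, y = -62 mm, z = 82 mm) at which the middle of the lid's press pad would lie with the lid level. The pad is a thin dark rubber patch, 50 x 22 mm, stuck flat on the lid's outer face at the middle of its free edge, 137 mm out from the hinge line; shut, it rests 0 to 3 mm above this point. The point does not move with the lid.
- latch (a point): Push-push latch under the pad. Pad pressed 3.8 mm below where it rests shut (9 to 11 N) and let up: a latched lid springs open, a lid brought down from open stays shut; each full press changes the state. Under 3 mm nothing changes (an open lid springs up again). Solid stop at 4.1 mm, then force climbs steeply: 12 to 16 N is surely in. Two ejector pins add 5 to 6 N over the last 4 mm of closing.
- seat (a point): Centre of the floor of the empty seat, 10 mm above the case's underside, axes as the case. The seat is a round bore 56 mm across and 16 mm deep with a 2 mm chamfer. A ring left standing on the rack instead of home is too high for the lid to shut. The latch tongue under the lid (30 mm wide, 29 mm deep, at x = 0 near the free edge) clears both seats.
- ring: The core ring to put away: plain galvanised steel tube standing on end on the bench, 53 mm outer diameter, 49 mm bore, 51 mm high, about 0.13 kg. Origin at the centre of its lower end, z up along its axis. It has no lid or bottom.
- ring_mid (a point): Middle of that ring, on its axis, 25.5 mm from either end. It is home when this lies 25.5 mm above seat.
- stored: An equal ring already home in the other seat of the case (-45 mm in the case's x). Origin at its lower end. Leave it.
- tamper: Steel ring tamper standing on its 47 mm foot disc, 14 mm rod, wooden knob 34 mm across, 120 mm high. Origin under the foot. Bystander.
- tin: Aluminium moisture tin with its lid on, 71 mm across, 50 mm high. Origin at the underside. Bystander.
- jar: Glass jar with steel cap, 64 mm across, 85 mm high. Origin at the underside. Bystander.
- jug: White enamel jug, 104 mm across and 150 mm high, handle to its +y. Origin at the underside. Bystander.
- brush: Wooden bench brush lying down, along its x. Origin at its underside. Bystander.
Mind the look-alikes: they are no part of the job. Leave any purple or red look-alike of the case alone.

How it is judged:
On the way, in this order (a step that is already met when the one before it is completed fails the run):
1. The latch is released by a press and the lid stands open (value of joint lid above 1.4 rad), for 0.2 s.
2. The ring is home in the empty seat and let go, the lid still open (horizontal distance between ring_mid and seat below 0.004 m and z of ring_mid in the frame of seat between 0.022 and 0.029 m and angle between ring's own z axis and vertical below 0.08 rad and contact force between the fingers and ring below 0.1 N and linear speed of ring below 0.03 m/s and value of joint lid above 1 rad), for 0.2 s.
At the end, for the whole second after the job is handed in: Ring at rest in the empty seat (axis within 4 mm, depth within 3.5 mm, tilt under 0.08 rad); lid held shut by its latch (-0.012 to 0.035 rad); stored ring still in its own seat; jug, tin, jar, tamper and brush within 15 mm of where they were (horizontal distance between ring_mid and seat below 0.004 m and z of ring_mid in the frame of seat between 0.022 and 0.029 m and angle between ring's own z axis and vertical below 0.08 rad and linear speed of ring below 0.02 m/s and value of joint lid between -0.012 and 0.035 rad and velocity of joint lid below 0.05 rad/s and distance of each of tamper, tin, jar, jug, brush from where it was at the start of the episode below 0.015 m and horizontal distance between stored and seat above 0.08 m); the robot touches nothing.
It fails at once if The robot loads the case or its lid with more than 20 N (contact force between any of the fingers, the arm and case above 20 N).
It fails at once if The ring is forced or dropped into the case: more than 30 N between them (contact force between ring and case above 30 N).
It fails at once if The stored ring is moved by more than 10 mm (distance of stored from where it was at the start of the episode above 0.01 m).
It fails at once if A bystander is moved by more than 15 mm or tipped (distance of any of tamper, tin, jar, jug, brush from where it was at the start of the episode above 0.015 m or angle between any of tamper, tin, jar, jug's own z axis and vertical above 0.2 rad).
It also fails if it takes over 72 s, if anything falls off the work surface, if the arm or the gripper's body presses on something with over 40 N, if the wrist force passes 120 N, or if a joint passes its speed limit or range.

### The arm

A 7-joint arm with a two-finger parallel gripper is mounted at the origin on the work surface. World frame = base frame: x ahead of the robot, y to its left, z up, the work surface at z = 0. Lengths are in m, angles in rad, forces in N, time in s.
With the tool pointing down it reaches from about 0.4 to 0.85 m from the base axis. Payload 6.9 kg.
Tool frame: the origin (TCP) lies at the very end of the fingers, on their centre line; the grasp point (between the pads) lies 19 mm behind it; y points along the fingers, z is the direction in which the jaws open and shut, and the axes are right-handed (so a half turn about y gives the same grasp; the last joint's range is limited). The gripper opens to 85 mm and grips with 20 to 120 N. Pads are 22 mm wide; open, the fingers measure 114 mm over their backs; the gripper's body (76 mm by 85 mm) begins 54 mm behind the grasp point. The pads swing forward as they close: fully open they stand 13 mm farther back than shut.
Start: joints at [1.385, 0.507, -0.238, 1.5, 0.126, 1.149, -0.155], TCP at [0.18, -0.599, 0.199] pointing down, gripper open.
Joint ranges: [-3.08, 3.08], [-0.24, 2.05], [-1.43, 1.35], [0, 2.5], [-1.52, 4.66], [0.17, 1.96], [-2.89, 2.89]. Speed limits (rad/s): [2.39, 2.39, 3.14, 3.14, 3.14, 3.14, 3.14].

### API

Orientations are given as [roll, pitch, yaw] about the fixed x, y, z axes, in that order (R = Rz(yaw) Ry(pitch) Rx(roll)).
In Python, from rig import robot, read_camera gives the robot as it stands.
- The arm moves only by the shell command python3 -m inch 'ROWS' [FORCE]. ROWS is JSON, a list of rows, each a list of 5 numbers: the shift along the world's x, y, z in units of 60 mm (1.0 is 60 mm), then the turn about the world's z in units of 8 degrees (1.0 is 8 degrees), then the opening, from -1 (shut) to 1 (fully open). In form: [[dx, dy, dz, turn, grip], ...]. A call has 1 to 10 rows; each row is the pose to reach, as a shift and turn from the pose commanded when the call began; what a row does not reach only later rows make up. A row lasts 1/8 s, in which the tool goes at most 62.5 mm and 10.7 degrees, less where a joint would pass 70% of its speed; a pose out of reach is approached as far as the arm can. A call with a gripper value outside its range is refused whole. The fingers move at their own pace and stop on an object; FORCE is the grip in N (left out, the last holds). Time passes only in rows, so rows that repeat a pose let the fingers close. It gives the time, the measured TCP pose, the force and the opening at its end, in the units of the state.
- robot.get_obs(): the state, without advancing time (a new reading comes with each control period).
- read_camera(name): name is "side" or "top" or "wrist"; returns a dict with "frame" (480x640x3 uint8, red, green, blue), "fov_y" (degrees; the focal length in pixels is half the picture's height over the tangent of half this angle, whatever the lens; pixels are square), "cx", "cy" (the principal point, pixels), "k1" (the pictures are not rectified: a ray, as slopes to the right and down, at radius r is drawn at 1 + k1 r^2 times it, then the intrinsics apply), "R" (3x3) and "t" (3): a world point X has camera coordinates R X + t; the wrist camera has in their place "hand_eye" (4x4, takes a point from camera to tool coordinates, whose origin is the TCP and whose axes are the tool frame's). Camera axes: x right, y down, z forward; pixel columns grow to the right and rows downward; lengths in m; the calibration is good to about 2 mm. A picture is of the moment at which its call begins: read the wrist's pose just before it. There is no depth.
- robot.close_job(): hands the job in, once; it reports no verdict.
The state is a dict: "t": time; "joint_pos": joint angles; "joint_vel": joint speeds; "joint_efforts": joint torques, N m; "tcp_pos": TCP position; "eef_rot": TCP orientation; "force": force on the tool from outside, world axes, zero at the start; "moment": the same for the moment, N m; "finger_gap": finger opening in m.
Only numpy, scipy, OpenCV 4.12 (cv2) and the standard library are available. Lean on these libraries where they do the work, as an engineer would, in place of code of your own. Each camera call takes 0.05 s, during which the arm holds its last target. There are 200 camera calls.

## Working session

There is one attempt and no reset: what is moved stays moved. The work goes in short steps, Python scripts to look and compute and a shell command to move; the robot and the scene stay as the last step left them, time stands still between calls to the robot, and variables do not carry over. Pictures are saved under pics/ and viewed, about 8 in all and at most 12, crops included, and the job is handed in when it is done.

```bash
mkdir -p pics; ls
cat > h.py <<'E'
import numpy as np,cv2
from rig import robot,read_camera
from scipy.spatial.transform import Rotation as Ro
def K(c):
    h,w=c["frame"].shape[:2]; f=h/2/np.tan(np.radians(c["fov_y"])/2); return f
def snap(name):
    o=robot.get_obs(); c=read_camera(name)
    if name=="wrist":
        T=np.eye(4);T[:3,:3]=Ro.from_euler('xyz',o["eef_rot"]).as_matrix();T[:3,3]=o["tcp_pos"]
        M=T@np.array(c["hand_eye"]); c["R"]=M[:3,:3].T; c["t"]=-M[:3,:3].T@M[:3,3]
    c["R"]=np.array(c["R"]);c["t"]=np.array(c["t"]); return c
def ray(c,u,v):
    f=K(c); d=np.array([(u-c["cx"])/f,(v-c["cy"])/f]); s=d.copy()
    for _ in range(20): s=d/(1+c["k1"]*(s@s))
    return -c["R"].T@c["t"], c["R"].T@np.array([s[0],s[1],1])
def onz(c,u,v,z):
    o,d=ray(c,u,v); return o+d*(z-o[2])/d[2]
def proj(c,X):
    p=c["R"]@np.array(X,float)+c["t"]; s=p[:2]/p[2]; s=s*(1+c["k1"]*(s@s)); f=K(c)
    return np.array([c["cx"],c["cy"]])+f*s
def save(c,n): cv2.imwrite("pics/"+n,cv2.cvtColor(c["frame"],cv2.COLOR_RGB2BGR))
def load(n):
    return np.load(n,allow_pickle=True).item()
E
python3 - <<'E'
from h import *
for n in("top","side"):
    c=snap(n);save(c,n+"0.png");np.save(n+"0.npy",c);print(n,-c["R"].T@c["t"],c["R"][2],c["fov_y"],c["k1"])
print(robot.get_obs())
E
```

```text
pics
top [ 0.29959107 -0.10259928  1.69144156] [ 0.15216882 -0.00971716 -0.98830675] 42.4648306584574 -0.2024316648289283
side [0.45549807 0.69463341 0.92939878] [ 0.06171933 -0.69146355 -0.71977002] 48.65984556094007 0.02921596858907223
{'t': 0.1, 'joint_pos': array([ 1.38450361,  0.50822188, -0.23751898,  1.50101207,  0.1257185 ,
        1.14891213, -0.15480849]), 'joint_vel': array([-0.0003264 , -0.00172159, -0.00191917, -0.00397209,  0.00128435,
       -0.00085902,  0.00157907]), 'joint_efforts': array([-5.38409280e-03, -6.21835113e+01, -2.19491422e+00, -2.50204539e+01,
        1.25427340e-02,  7.81039882e-03, -1.86498403e-05]), 'tcp_pos': array([ 0.17956706, -0.59813433,  0.1983432 ]), 'eef_rot': array([-1.57235956e+00, -5.49504372e-05, -2.84980239e+00]), 'force': array([ 0.50957889,  0.8731923 , -0.29370844]), 'moment': array([-0.02765933,  0.01216145, -0.04018236]), 'finger_gap': 0.08566723946625324}
```

View pics/top0.png

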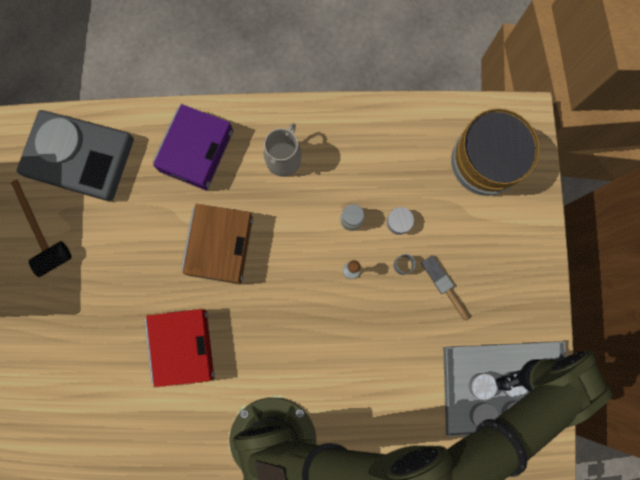

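View pics/side0.png

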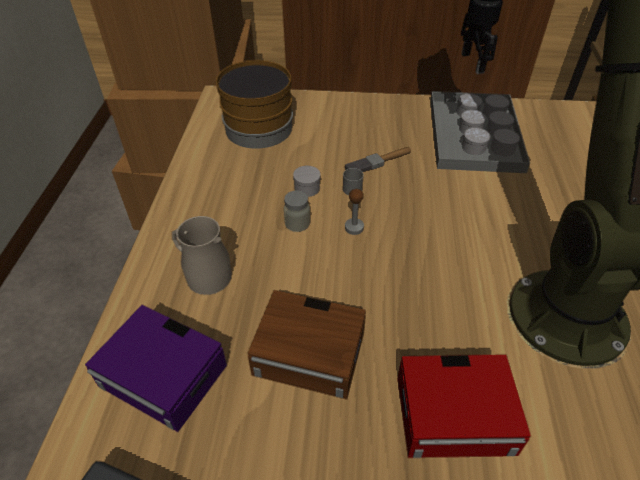

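The top view shows three cases. The wooden one is at (218,243) with its pad at (239,245), the purple at (194,147) and the red at (181,347). An open tube stands at (405,264). It could be confused with the tin (400,221), the jar cap (352,216), the tamper (353,268) or the discs in the tray (485,385). I choose the wooden case and the tube at (405,264), which shows a bore.

Run:
```python
from h import *
c=load("top0.npy");im=c["frame"];hsv=cv2.cvtColor(im,cv2.COLOR_RGB2HSV)
s=load("side0.npy")
a=cv2.resize(im[190:300,170:270],None,fx=4,fy=4,interpolation=cv2.INTER_CUBIC)
b=cv2.resize(im[190:300,330:430],None,fx=4,fy=4,interpolation=cv2.INTER_CUBIC)
cv2.imwrite("pics/crop1.png",cv2.cvtColor(np.hstack([a,b]),cv2.COLOR_RGB2BGR))
# pads: dark pixels
for cc,box,n in((c,(200,230,285,260),"top"),(s,(285,290,335,320),"side")):
    x0,y0,x1,y1=box; g=cc["frame"][y0:y1,x0:x1].max(2)
    m=(g<45).astype(np.uint8); nn,l,st,ce=cv2.connectedComponentsWithStats(m)
    for i in range(1,nn):
        if st[i,4]>30:
            u=ce[i]+[x0,y0]; r=cv2.minAreaRect(np.argwhere(l==i)[:,::-1].astype(np.float32)+[x0,y0]) if 0 else None
            print(n,u,st[i],onz(cc,*u,.083))
for u in((405,264),(404,264)): print("ring",onz(c,*u,.051))
print("ring side",onz(s,353,173,.051))
```

```text
top [238.91304348 245.71304348] [ 35   7   9  18 115] [0.5209388  0.07518737 0.083     ]
side [316.92207792 303.73160173] [ 19   7  27  14 231] [0.52032549 0.07275994 0.083     ]
ring [ 0.46663781 -0.36595495  0.051     ]
ring [ 0.46670193 -0.36324491  0.051     ]
ring side [ 0.46768943 -0.372676    0.051     ]
```

View pics/crop1.png

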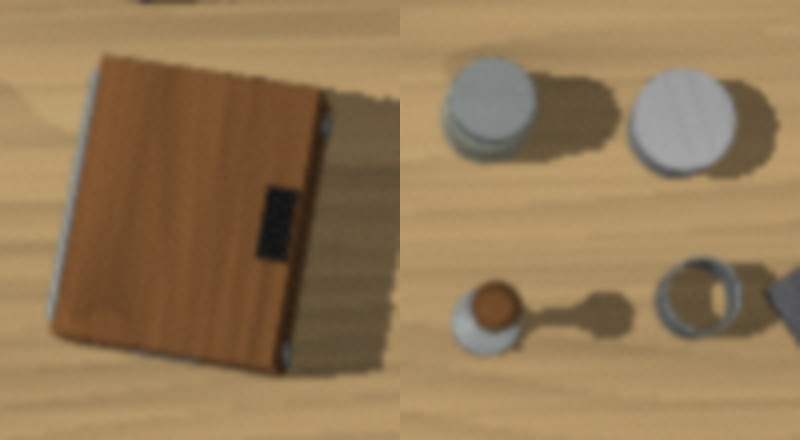

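The crop shows the bored-through tube at (700,297), so that is the ring. The brush is about 20 mm to its right. The lid corners are at crop (105,55), (325,92), (283,372) and (52,330). I'll work out the case yaw and read the wrist camera geometry.

```bash
python3 - <<'E'
from h import *
c=load("top0.npy");s=load("side0.npy")
P=np.array([onz(c,170+u/4,190+v/4,.083) for u,v in((105,55),(325,92),(283,372),(52,330))])[:,:2]
print(P,np.linalg.norm(P-np.roll(P,-1,0),axis=1))
e=P[0]-P[3]; f=P[1]-P[2]; print("case x yaw",np.degrees(np.arctan2(e[1],e[0])),np.degrees(np.arctan2(f[1],f[0])))
g=P[0]-P[1];h=P[3]-P[2];print("from y",np.degrees(np.arctan2(g[1],g[0]))-90,np.degrees(np.arctan2(h[1],h[0]))-90, P.mean(0))
# side corners
im=s["frame"];m=cv2.inRange(cv2.cvtColor(im,cv2.COLOR_RGB2HSV),(0,60,40),(25,255,255))
Q=np.array([onz(s,u,v,.083) for u,v in((278,293),(365,308),(345,372),(251,348))])[:,:2]
print(Q,np.linalg.norm(Q-np.roll(Q,-1,0),axis=1))
b=read_camera("wrist");print(np.round(b["hand_eye"],3),b["fov_y"])
E
python3 -m inch '[[5,11,0.5,0,-1],[5,11,0.5,0,-1],[5,11,0.5,0,-1],[5,11,0.5,0,-1],[5,11,0.5,0,-1],[5,11,0.5,0,-1],[5,11,0.5,0,-1],[5,11,0.5,0,-1],[5,11,0.5,0,-1],[5,11,0.5,0,-1]]' 30
```

```text
[[0.63630861 0.18966731]
 [0.60786216 0.04206494]
 [0.42255743 0.07091941]
 [0.45263289 0.22376019]] [0.15031853 0.18753779 0.15577175 0.186813  ]
case x yaw -10.51525795274489 -8.850656076066072
from y -10.908503493287867 -11.132228254866533 [0.52984027 0.13160296]
[[0.6002902  0.0528209 ]
 [0.42597324 0.0752134 ]
 [0.45739154 0.21652244]
 [0.63166089 0.18206462]] [0.17574933 0.14475964 0.17764331 0.13299647]
[[-0.     0.961  0.276 -0.068]
 [ 0.001 -0.276  0.961 -0.175]
 [ 1.     0.    -0.    -0.   ]
 [ 0.     0.     0.     1.   ]] 61.84689601405173
t: 1.4
tcp_pos: [0.4386, -0.0284, 0.2251]
eef_rot: [-1.57, 0.0, -2.85]
force: [1.0, -1.8, -0.1]
finger_gap: 0.0003
```

```bash
python3 -m inch '[[1.34,1.68,0,-3.4,-1],[1.34,1.68,0,-3.4,-1],[1.34,1.68,0,-3.4,-1],[1.34,1.68,0,-3.4,-1],[1.34,1.68,0,-3.4,-1]]'
python3 - <<'E'
from h import *
c=snap("wrist");save(c,"w1.png");np.save("w1.npy",c);o=robot.get_obs();print(o["tcp_pos"],o["eef_rot"],o["force"])
print(proj(c,[.519,.0715,.083]))
E
```

```text
t: 2.02
tcp_pos: [0.5179, 0.0695, 0.2247]
eef_rot: [-1.57, -0.001, 2.961]
force: [0.1, -1.0, -0.9]
finger_gap: -0.0001
[0.51792919 0.06928502 0.22486536] [-1.56983829e+00 -3.06477452e-04  2.95954489e+00] [-0.19451529 -0.75454674  0.35587636]
[316.74299447 216.93229143]
```

View pics/w1.png

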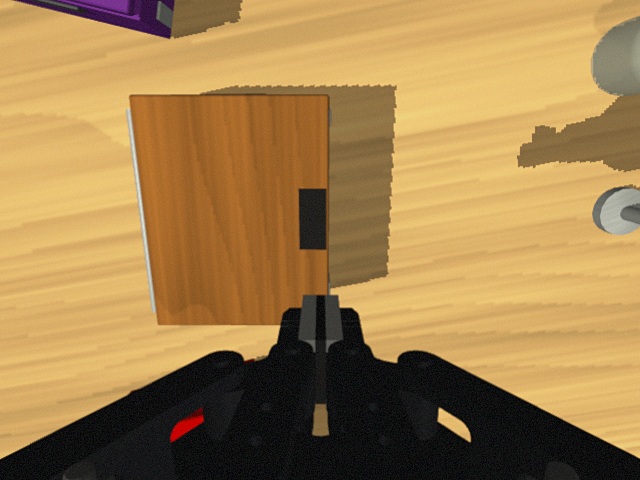

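The wrist view shows the pad at about (313,219), x 299–326 and y 189–249. The lid corners are at (131,95), (329,95) and (158,324).

Run:
```python
from h import *
c=load("w1.npy")
P=np.array([onz(c,u,v,.0835)[:2] for u,v in((131,95),(328.5,95.5),(158,324),(299,189),(326,189),(326,249),(299.5,249),(313,219))]);print(P.round(4))
d=lambda a,b:(np.linalg.norm(a-b).round(4),np.degrees(np.arctan2(*(a-b)[::-1])).round(2))
print("y",d(P[0],P[1]),"x",d(P[0],P[2]),"pad",d(P[3],P[4]),d(P[3],P[6]),d(P[4],P[5]))
```

```text
[[0.6345 0.1901]
 [0.6079 0.0462]
 [0.4504 0.2248]
 [0.5438 0.0812]
 [0.5399 0.0602]
 [0.4912 0.0689]
 [0.4951 0.0904]
 [0.518  0.0748]]
y (np.float64(0.1464), np.float64(79.55)) x (np.float64(0.1873), np.float64(-10.66)) pad (np.float64(0.0213), np.float64(79.65)) (np.float64(0.0495), np.float64(-10.7)) (np.float64(0.0495), np.float64(-10.11))
```

```bash
python3 -m inch '[[0.02,0.08,-1,0,-1],[0.02,0.08,-2,0,-1],[0.02,0.08,-2.25,0,-1],[0.02,0.08,-2.25,0,-1],[0.02,0.08,-2.25,0,-1]]'
python3 -m inch '[[0,0,-0.03,0,-1],[0,0,-0.05,0,-1],[0,0,-0.07,0,-1],[0,0,-0.07,0,-1]]'
```

```text
t: 2.7
tcp_pos: [0.5213, 0.0756, 0.0921]
eef_rot: [-1.572, 0.003, 2.958]
force: [0.7, 0.5, 1.0]
finger_gap: -0.0
t: 3.2
tcp_pos: [0.5197, 0.0755, 0.0857]
eef_rot: [-1.571, -0.0, 2.959]
force: [-0.7, 0.5, 0.1]
finger_gap: -0.0001
```

```bash
for i in 1 2; do python3 -m inch '[[0,0,-0.015,0,-1],[0,0,-0.015,0,-1]]' | grep -E "tcp|force"; done
python3 -m inch '[[0,0,-0.02,0,-1],[0,0,-0.02,0,-1]]'| grep -E "tcp|force"
```

```text
tcp_pos: [0.5197, 0.0755, 0.0847]
force: [0.4, 0.6, 0.2]
tcp_pos: [0.5197, 0.0755, 0.0838]
force: [-0.3, -0.1, -0.1]
tcp_pos: [0.5197, 0.0755, 0.0826]
force: [-0.5, -0.2, 0.2]
```

```bash
for i in 1 2 3; do python3 -m inch '[[0,0,-0.015,0,-1],[0,0,-0.015,0,-1]]' | grep -E "tcp|force"; done
```

```text
tcp_pos: [0.5197, 0.0755, 0.0817]
force: [0.2, 0.0, 0.1]
tcp_pos: [0.5197, 0.0755, 0.0808]
force: [0.5, 0.7, -1.0]
tcp_pos: [0.5197, 0.0755, 0.0799]
force: [0.0, -0.3, 0.6]
```

```bash
for i in 1 2; do python3 -m inch '[[0,0,-0.01,0,-1],[0,0,-0.015,0,-1]]' | grep -E "tcp|force"; done
python3 - <<'E'
from h import *
c=snap("side");f=c["frame"];u=proj(c,[.5195,.0745,.083]).astype(int);print(u)
a=cv2.resize(f[u[1]-75:u[1]+75,u[0]-100:u[0]+100],None,fx=4,fy=4,interpolation=cv2.INTER_CUBIC)
cv2.imwrite("pics/p1.png",cv2.cvtColor(a,cv2.COLOR_RGB2BGR))
E
```

```text
tcp_pos: [0.5198, 0.0755, 0.0791]
force: [0.1, 0.2, -0.2]
tcp_pos: [0.5198, 0.0755, 0.0782]
force: [-0.6, 0.1, 0.2]
[317 304]
```

View pics/p1.png

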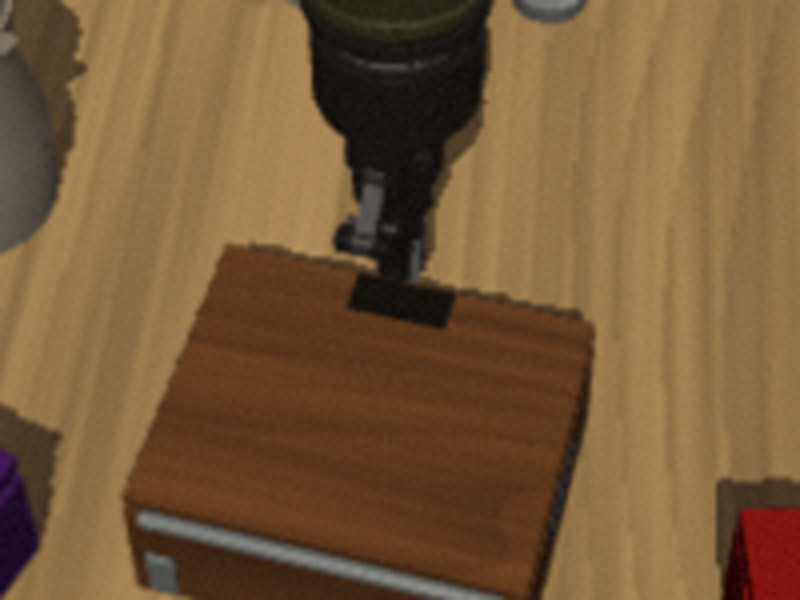

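Run:
```python
from h import *
o=robot.get_obs();p=o["tcp_pos"];print(p,o["eef_rot"])
w=snap("wrist");save(w,"w2.png");print("wrist tcp",proj(w,p))
c=snap("side");u0=proj(c,[.5195,.0745,.083]).astype(int)
for z in(0,.01,.02,.03): print(z,(proj(c,p+[0,0,z])-u0+[100,75])*4,proj(w,p+[0,0,z]))
```

```text
[0.51973103 0.0755319  0.07814111] [-1.57080908e+00 -8.22612318e-05  2.95867884e+00]
wrist tcp [319.00350324 282.10507888]
0 [400.47498462 309.49608732] [319.00350324 282.10507888]
0.01 [400.28435566 297.28773435] [318.93057898 290.34835967]
0.02 [400.09104753 284.91045814] [318.84931418 299.53418806]
0.03 [399.89500216 272.36065361] [318.75819032 309.83411909]
```

View pics/w2.png

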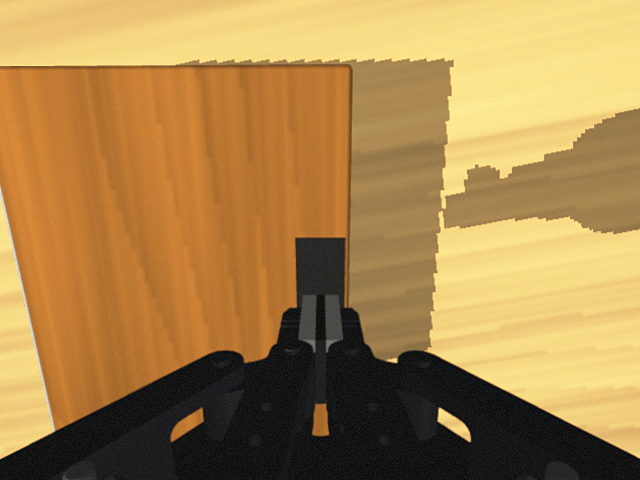

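The wrist view shows the fingertips ending at row 295, while the TCP projects to row 282. The side view agrees, so the physical tip is roughly 15–20 mm behind the TCP and still above the pad. I'll keep descending and feel for contact.

```bash
for i in 1 2 3 4 5 6; do python3 -m inch '[[0,0,-0.01,0,-1],[0,0,-0.02,0,-1]]' | grep -E "tcp|force"; done
```

```text
tcp_pos: [0.5198, 0.0755, 0.077]
force: [0.1, 0.6, -0.6]
tcp_pos: [0.5198, 0.0755, 0.0758]
force: [0.4, 0.4, 0.3]
tcp_pos: [0.5198, 0.0755, 0.0745]
force: [-0.1, 0.2, 0.6]
tcp_pos: [0.5198, 0.0755, 0.0734]
force: [-0.2, 0.1, 0.4]
tcp_pos: [0.5198, 0.0755, 0.0722]
force: [-0.3, 0.9, -1.1]
tcp_pos: [0.5198, 0.0755, 0.071]
force: [0.3, -0.4, 0.6]
```

```bash
for i in 1 2 3 4 5; do python3 -m inch '[[0,0,-0.01,0,-1],[0,0,-0.02,0,-1]]' | grep -E "tcp|force"; done
```

```text
tcp_pos: [0.5198, 0.0755, 0.0698]
force: [0.2, -0.3, -0.0]
tcp_pos: [0.5198, 0.0755, 0.0686]
force: [-0.4, 0.6, 0.7]
tcp_pos: [0.5198, 0.0755, 0.0674]
force: [-0.0, 0.3, 0.2]
tcp_pos: [0.5198, 0.0755, 0.0662]
force: [0.1, 0.2, -0.0]
tcp_pos: [0.5198, 0.0755, 0.065]
force: [-0.3, -0.0, 0.5]
```

Run:
```python
from h import *
o=robot.get_obs();p=o["tcp_pos"]
w=snap("wrist")
q,d=ray(w,320,295)
ax=np.array([.983,-.182])
for h in(0,.01,.015,.02,.025,.03):
    X=q+d*(p[2]+h-q[2])/d[2]; print(h,(X[:2]-p[:2])@ax)
c=snap("side");u0=proj(c,[.5195,.0745,.083]).astype(int)
print(u0,(proj(c,p)-u0+[60,60])*6)
a=cv2.resize(c["frame"][u0[1]-60:u0[1]+30,u0[0]-60:u0[0]+60],None,fx=6,fy=6,interpolation=cv2.INTER_CUBIC)
a=cv2.convertScaleAbs(a,alpha=2,beta=10)
cv2.imwrite("pics/p2.png",cv2.cvtColor(a,cv2.COLOR_RGB2BGR))
```

```text
0 -0.006506857890930965
0.01 -0.0022277945098418232
0.015 -8.82628192971991e-05
0.02 0.0020512688712474277
0.025 0.0041908005617919426
0.03 0.006330332252336567
[317 304] [360.96744589 397.83591262]
```

View pics/p2.png

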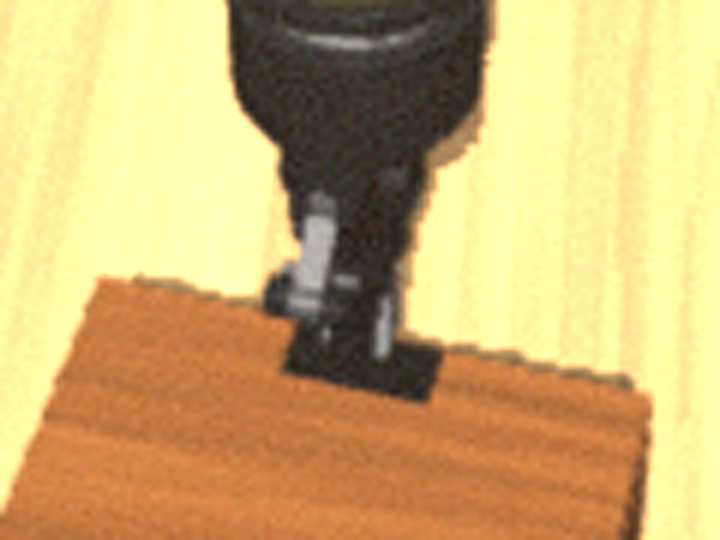

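The tip is just above the pad at crop (350,357), laterally on it. I'll carry on feeling down.

```bash
for i in 1 2 3 4 5; do python3 -m inch '[[0,0,-0.01,0,-1],[0,0,-0.02,0,-1]]' | grep -E "tcp|force"; done
```

```text
tcp_pos: [0.5198, 0.0755, 0.0638]
force: [-0.1, 0.2, 0.0]
tcp_pos: [0.5198, 0.0755, 0.0625]
force: [-1.1, -0.6, 0.3]
tcp_pos: [0.5198, 0.0755, 0.0614]
force: [0.0, 0.4, 0.5]
tcp_pos: [0.5198, 0.0755, 0.0602]
force: [0.5, 0.4, -0.3]
tcp_pos: [0.5198, 0.0755, 0.059]
force: [-0.3, 0.1, -0.2]
```

```bash
for i in 1 2 3 4 5; do python3 -m inch '[[0,0,-0.01,0,-1],[0,0,-0.015,0,-1]]' | grep -E "tcp|force"; done
```

```text
tcp_pos: [0.5198, 0.0755, 0.0581]
force: [-0.4, 0.0, 0.1]
tcp_pos: [0.5198, 0.0755, 0.0572]
force: [-0.0, 0.2, -0.3]
tcp_pos: [0.5198, 0.0755, 0.0563]
force: [0.8, -0.2, 0.4]
tcp_pos: [0.5198, 0.0755, 0.0554]
force: [0.9, -0.9, -0.8]
tcp_pos: [0.5198, 0.0755, 0.0545]
force: [0.7, -0.3, -0.2]
```

Run:
```python
from h import *
w=snap("wrist");c=snap("side")
p=robot.get_obs()["tcp_pos"]
for n,X in(("padc",[.5195,.0745,.0835]),("pad+x",[.5195+.0246,.0745-.0045,.0835]),("pad-x",[.5195-.0246,.0745+.0045,.0835])): print(n,proj(w,X))
u0=np.array([317,304]);print((proj(c,p)-u0+[60,60])*3)
a=cv2.resize(c["frame"][u0[1]-60:u0[1]+30,u0[0]-60:u0[0]+60],None,fx=3,fy=3,interpolation=cv2.INTER_CUBIC)
b=cv2.resize(w["frame"][150:400,200:440],(360,375))
a=np.vstack([cv2.convertScaleAbs(a,alpha=2,beta=10),np.zeros((105,360,3),np.uint8)])
cv2.imwrite("pics/p3.png",cv2.cvtColor(np.hstack([a,cv2.convertScaleAbs(b,alpha=2,beta=20)]),cv2.COLOR_RGB2BGR))
```

```text
padc [321.33148435 308.96866046]
pad+x [321.2674305 248.7632213]
pad-x [321.39035535 364.19224056]
[180.65207067 208.29162181]
```

View pics/p3.png

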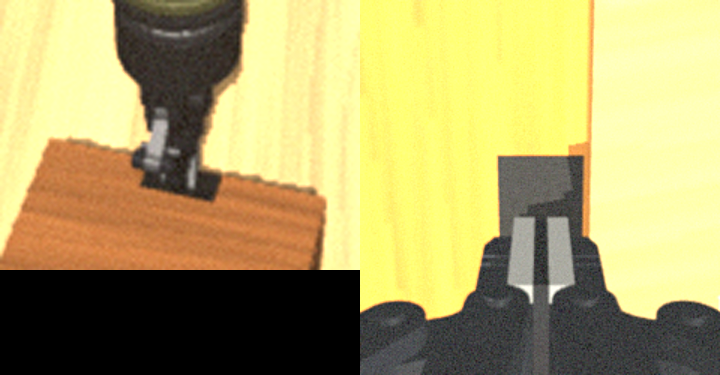

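Pictures viewed: 8. The finger's shadow on the pad now nearly meets the tip at crop (530,210), so contact is a few mm away.

```bash
for i in 1 2 3 4 5 6; do python3 -m inch '[[0,0,-0.01,0,-1],[0,0,-0.015,0,-1]]' | grep -E "tcp|force"; done
```

```text
tcp_pos: [0.5197, 0.0755, 0.0536]
force: [0.7, 0.2, 0.4]
tcp_pos: [0.5198, 0.0755, 0.0527]
force: [0.0, 0.1, -1.0]
tcp_pos: [0.5198, 0.0755, 0.0518]
force: [0.6, 0.5, 0.2]
tcp_pos: [0.5198, 0.0754, 0.0511]
force: [-0.8, 0.8, 4.0]
tcp_pos: [0.5198, 0.0754, 0.0504]
force: [-2.4, -0.5, 7.4]
tcp_pos: [0.5198, 0.0754, 0.0496]
force: [-2.4, -0.7, 7.8]
```

```bash
for i in 1 2 3; do python3 -m inch '[[0,0,-0.008,0,-1],[0,0,-0.012,0,-1]]' | grep -E "tcp|force"; done
```

```text
tcp_pos: [0.5198, 0.0754, 0.049]
force: [-2.1, -1.9, 9.3]
tcp_pos: [0.5198, 0.0753, 0.0482]
force: [-2.2, -1.0, 9.4]
tcp_pos: [0.5198, 0.0753, 0.0476]
force: [-2.9, -1.4, 8.9]
```

```bash
python3 -m inch '[[0,0,-0.006,0,-1],[0,0,-0.01,0,-1]]' | grep -E "tcp|force"; python3 -m inch '[[0,0,-0.004,0,-1],[0,0,-0.006,0,-1]]' | grep -E "tcp|force"
```

```text
tcp_pos: [0.5198, 0.0753, 0.047]
force: [-2.6, -1.2, 8.7]
tcp_pos: [0.5198, 0.0752, 0.0466]
force: [-1.8, -1.4, 9.2]
```

```bash
python3 -m inch '[[0,0,-0.006,0,-1],[0,0,-0.008,0,-1]]' | grep -E "tcp|force"; python3 -m inch '[[0,0,-0.004,0,-1],[0,0,-0.008,0,-1]]' | grep -E "tcp|force"
```

```text
tcp_pos: [0.5198, 0.0752, 0.0462]
force: [-3.1, -1.7, 9.9]
tcp_pos: [0.5198, 0.0752, 0.0458]
force: [-3.1, -2.8, 11.1]
```

```bash
python3 -m inch '[[0,0,-0.006,0,-1],[0,0,-0.008,0,-1]]' | grep -E "tcp|force"
```

```text
tcp_pos: [0.5199, 0.0752, 0.0456]
force: [-4.4, -1.7, 15.0]
```

Stop reached at 15 N. Now I'll let up and move clear.

```bash
python3 -m inch '[[0,0,0.3,0,-1],[0,-0.9,0.9,0,-1],[0,-1.9,1.4,0,-1],[0,-2.8,1.9,0,0],[0,-2.8,2.5,0,1],[0,-2.8,3,0,1],[0,-2.8,3,0,1],[0,-2.8,3,0,1],[0,-2.8,3,0,1],[0,-2.8,3,0,1]]'
python3 -m inch '[[0,0,0,0,1],[0,0,0,0,1],[0,0,0,0,1],[0,0,0,0,1],[0,0,0,0,1],[0,0,0,0,1],[0,0,0,0,1],[0,0,0,0,1]]'
python3 - <<'E'
from h import *
c=snap("top");save(c,"t2.png");s=snap("side");save(s,"s2.png");np.save("t2.npy",c);np.save("s2.npy",s)
a=cv2.resize(c["frame"][170:310,170:370],None,fx=2,fy=2);b=cv2.resize(s["frame"][220:420,230:430],(400,400))
a=np.vstack([a,np.zeros((120,400,3),np.uint8)])
cv2.imwrite("pics/v9.png",cv2.cvtColor(np.hstack([a,b]),cv2.COLOR_RGB2BGR))
E
```

```text
t: 15.55
tcp_pos: [0.5194, -0.0923, 0.2237]
eef_rot: [-1.571, -0.002, 2.959]
force: [-0.1, 0.0, -0.6]
finger_gap: 0.0851
t: 16.55
tcp_pos: [0.5198, -0.0925, 0.2246]
eef_rot: [-1.571, 0.0, 2.959]
force: [-0.2, 0.0, 0.4]
finger_gap: 0.0852
```

View pics/v9.png

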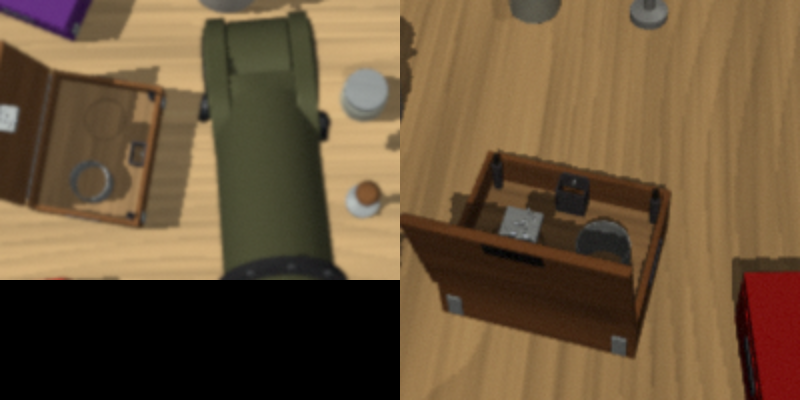

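The lid stands open. The empty seat is at top crop (105,117) and the stored ring at (92,181). Next I go to the ring.

```bash
python3 -m inch '[[-0.89,-4.6,-0.4,-10,1],[-0.89,-4.6,-0.4,-10,1],[-0.89,-4.6,-0.4,-10,1],[-0.89,-4.6,-0.4,-10,1],[-0.89,-4.6,-0.4,-10,1],[-0.89,-4.6,-0.4,-10,1],[-0.89,-4.6,-0.4,-10,1],[-0.89,-4.6,-0.4,-10,1],[-0.89,-4.6,-0.4,-10,1]]'
python3 - <<'E'
from h import *
t=load("t2.npy")
print("seat",onz(t,222.5,228.5,.026),"stored",onz(t,216,260.5,.061))
w=snap("wrist");save(w,"w3.png");np.save("w3.npy",w);o=robot.get_obs();print(o["joint_pos"])
print(proj(w,[.4663,-.3653,.051]),proj(w,[.4663,-.3653,0]))
E
```

```text
t: 17.77
tcp_pos: [0.4665, -0.3683, 0.2005]
eef_rot: [-1.571, 0.0, 1.563]
force: [0.1, -0.5, 0.5]
finger_gap: 0.0853
seat [0.57728024 0.12656049 0.026     ] stored [0.48539139 0.13921606 0.061     ]
[ 0.67645477  0.45272481 -0.07648984  1.58398703  0.03745019  1.10639228
 -2.55693881]
[318.33331157 221.6806143 ] [318.55084719 209.84988945]
```

View pics/w3.png

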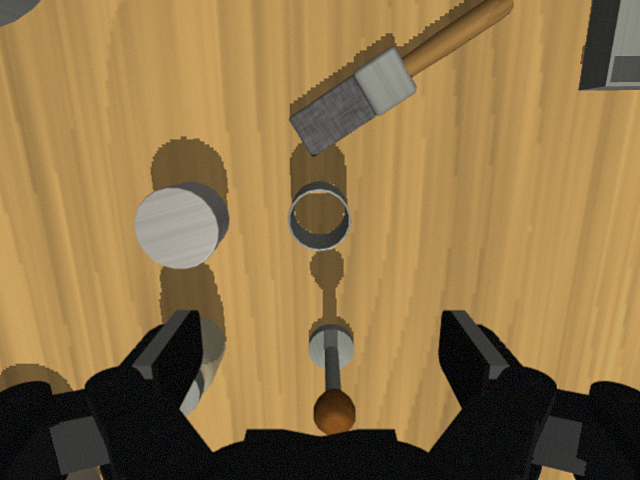

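The wrist view shows the ring rim centred at (320,219), the tin at (178,228), the brush at (330,120) and the tamper at (332,350). The fingers straddle x=320 symmetrically with free room on both sides of the ring.

```bash
python3 - <<'E'
from h import *
w=load("w3.npy");f=w["frame"]
for z,u,v in((.051,320,219),(.051,289,219),(.051,351,219),(.051,320,188),(.051,320,250)): print(onz(w,u,v,z))
s=load("side0.npy");print(proj(s,[.4665,-.367,.051]))
o=robot.get_obs();R=Ro.from_euler('xyz',o["eef_rot"]).as_matrix();print(R.round(3))
E
python3 -m inch '[[0,0,-1,0,1],[0,0,-1.5,0,1],[0,0,-1.7,0,1],[0,0,-1.7,0,1]]'
```

```text
[ 0.46490069 -0.36756204  0.051     ]
[ 0.49057125 -0.36774682  0.051     ]
[ 0.43922866 -0.36737654  0.051     ]
[ 0.4647145  -0.39322473  0.051     ]
[ 0.4650952  -0.34075035  0.051     ]
[353.36512691 174.43245826]
[[ 0.006 -0.    -1.   ]
 [ 1.     0.     0.006]
 [ 0.    -1.     0.   ]]
t: 18.32
tcp_pos: [0.4664, -0.3685, 0.0985]
eef_rot: [-1.57, -0.0, 1.563]
force: [-0.2, -0.5, 0.8]
finger_gap: 0.0857
```

```bash
python3 -m inch '[[-0.015,0.02,-0.6,0,1],[-0.015,0.02,-1.1,0,1],[-0.015,0.02,-1.3,0,1],[-0.015,0.02,-1.3,0,1]]'
python3 -m inch '[[0,0,-0.15,0,1],[0,0,-0.3,0,1],[0,0,-0.4,0,1],[0,0,-0.5,0,1],[0,0,-0.5,0,1]]'
```

```text
t: 18.82
tcp_pos: [0.4659, -0.3676, 0.0211]
eef_rot: [-1.571, 0.0, 1.563]
force: [0.1, 0.5, -0.8]
finger_gap: 0.0855
t: 19.45
tcp_pos: [0.4652, -0.367, -0.01]
eef_rot: [-1.57, -0.001, 1.562]
force: [-1.4, -0.7, 0.3]
finger_gap: 0.0854
```

```bash
python3 -m inch '[[0,0,0,0,0.4],[0,0,0,0,0.2],[0,0,0,0,-0.2],[0,0,0,0,-0.2],[0,0,0,0,-0.2],[0,0,0,0,-0.2],[0,0,0,0,-0.2]]' 30
python3 -m inch '[[0,0,0.3,0,-0.2],[0,0,1,0,-0.2],[0,0,2,0,-0.2],[0,0,3,0,-0.2],[0,0,3,0,-0.2],[0,0,3,0,-0.2]]'
python3 - <<'E'
from h import *
w=snap("wrist");save(w,"w4.png");np.save("w4.npy",w)
E
```

```text
t: 20.32
tcp_pos: [0.4658, -0.3675, -0.0089]
eef_rot: [-1.572, 0.001, 1.562]
force: [-1.0, 0.8, 6.0]
finger_gap: 0.051
t: 21.08
tcp_pos: [0.4648, -0.3669, 0.1697]
eef_rot: [-1.57, -0.001, 1.562]
force: [0.2, 0.4, -2.2]
finger_gap: 0.0507
```

View pics/w4.png

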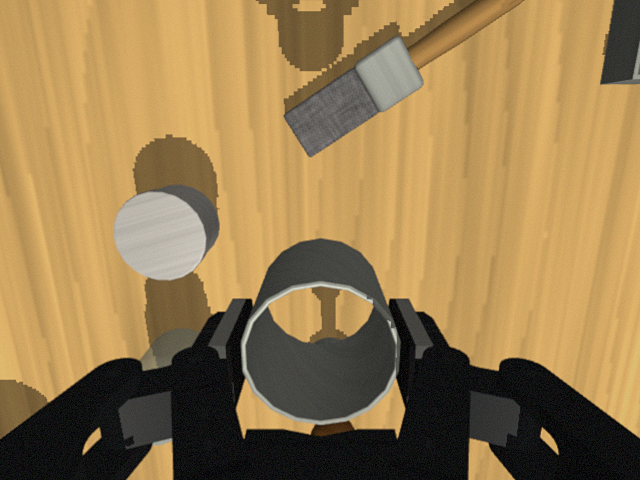

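The ring is gripped: rim centre at (320,353), and the brush and tin look undisturbed. I'll compute where its axis sits in the tool frame.

Run:
```python
from h import *
w=load("w4.npy");H=np.array(w["hand_eye"])
print(H.round(4),w["cx"],w["cy"],w["k1"])
# rim points outer by eye: left 242,right 399 at row ~350, top 282, bottom 423
f=K(w)
def und(u,v):
    d=np.array([(u-w["cx"])/f,(v-w["cy"])/f]);s=d.copy()
    for _ in range(20): s=d/(1+w["k1"]*(s@s))
    return np.array([*s,1])
# plane y_tool=-h : rim circle in plane, find h for diameter 53 along z
for h in(.05,.055,.06,.065,.07):
    def on(u,v):
        d=H[:3,:3]@und(u,v);o=H[:3,3];return (o+d*(-h-o[1])/d[1])*1e3
    L,Rr,T,B=on(242,350),on(399,350),on(320,283),on(320,423)
    print(h,"z-diam",(Rr-L)[2].round(1),"x-diam",(B-T)[0].round(1),"centre x",((T+B)/2)[0].round(1),"z",((L+Rr)/2)[2].round(1))
```

```text
[[-3.000e-04  9.610e-01  2.765e-01 -7.040e-02]
 [-2.000e-04 -2.765e-01  9.610e-01 -1.753e-01]
 [ 1.000e+00  3.000e-04  3.000e-04  1.600e-03]
 [ 0.000e+00  0.000e+00  0.000e+00  1.000e+00]] 320.175577036019 244.88691797950585 0.002721704742301382
0.05 z-diam 55.2 x-diam 55.8 centre x 6.9 z 1.8
0.055 z-diam 53.0 x-diam 53.6 centre x 3.8 z 1.8
0.06 z-diam 50.8 x-diam 51.4 centre x 0.7 z 1.8
0.065 z-diam 48.6 x-diam 49.2 centre x -2.4 z 1.8
0.07 z-diam 46.4 x-diam 46.9 centre x -5.5 z 1.8
```

```bash
python3 -m inch '[[0.2,0.8,0.5,1,-0.2],[0.4,1.7,0.5,2,-0.2],[0.6,2.6,0.5,3,-0.2],[0.8,3.5,0.5,4,-0.2],[1,4.4,0.5,5.2,-0.2],[1.2,5.3,0.5,6.4,-0.2],[1.4,6.2,0.5,7.6,-0.2],[1.6,7.1,0.5,8.8,-0.2],[1.8,8,0.5,10,-0.2],[1.8,8.2,0.5,10,-0.2]]'
python3 -m inch '[[0,0,0,0,-0.2],[0,0,0,0,-0.2],[0,0,0,0,-0.2]]'
python3 - <<'E'
from h import *
w=snap("wrist");save(w,"w5.png");np.save("w5.npy",w);np.save("o5.npy",robot.get_obs())
cv2.imwrite("pics/w5b.png",cv2.cvtColor(cv2.resize(w["frame"][60:460,120:520],(600,600),interpolation=cv2.INTER_CUBIC),cv2.COLOR_RGB2BGR))
E
```

```text
t: 22.38
tcp_pos: [0.5723, 0.1296, 0.1983]
eef_rot: [-1.573, -0.004, 2.966]
force: [-0.2, -0.8, -1.1]
finger_gap: 0.051
t: 22.75
tcp_pos: [0.5735, 0.1227, 0.2003]
eef_rot: [-1.57, -0.0, 2.956]
force: [-0.6, 0.1, -1.2]
finger_gap: 0.0512
```

View pics/w5b.png

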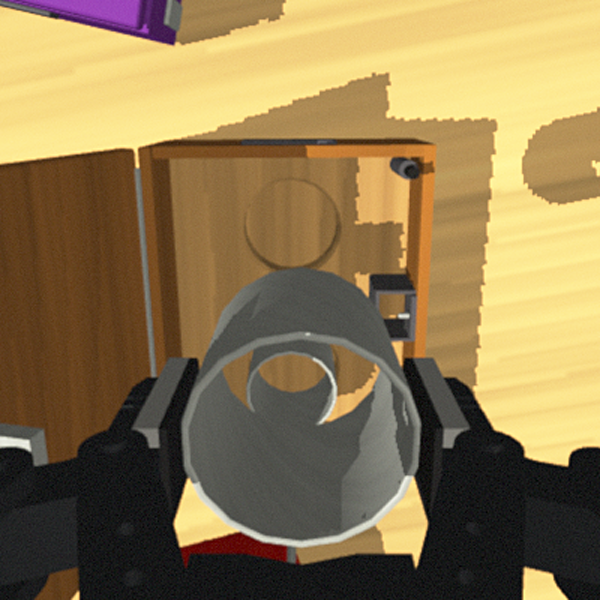

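The wrist view, crop-scaled by 1.5, shows the empty seat circle at crop x 246–340, y 178–270. The held ring's rim is at x 183–420, y 332–543, and the latch housing at (392,305). From here on I use numbers only.

Run:
```python
from h import *
def fix(w,o):
    H=np.array(w["hand_eye"]).copy();H[:3,3]+=[-.0038,-.005,-.0018]
    T=np.eye(4);T[:3,:3]=Ro.from_euler('xyz',o["eef_rot"]).as_matrix();T[:3,3]=o["tcp_pos"]
    M=T@H;w=dict(w);w["R"]=M[:3,:3].T;w["t"]=-M[:3,:3].T@M[:3,3];return w
w=load("w5.npy");o=np.load("o5.npy",allow_pickle=True).item();print(o["tcp_pos"],o["eef_rot"][2])
c=fix(w,o)
g=lambda u,v,z:onz(c,120+u/1.5,60+v/1.5,z)[:2]
L,R_,T,B=g(246,224,.026),g(340,224,.026),g(293,178,.026),g(293,270,.026)
print("seat dims",np.linalg.norm(L-R_),np.linalg.norm(T-B),"centre",(L+R_)/2,(T+B)/2)
# automatic: edge points by radial gradient, ellipse fit
gr=cv2.GaussianBlur(cv2.cvtColor(w["frame"],cv2.COLOR_RGB2GRAY),(3,3),0).astype(float)
c0=np.array([315.3,209.3]);pts=[]
for a in np.radians(np.arange(0,360,5)):
    d=np.array([np.cos(a),np.sin(a)]);r=np.arange(26,37,.5);q=c0+r[:,None]*d
    v=cv2.remap(gr.astype(np.float32),q[:,0].astype(np.float32)[None],q[:,1].astype(np.float32)[None],1)[0]
    i=np.argmin(v); 
    if v[i]<np.median(v)-6 and q[i,1]<236: pts.append(q[i])
pts=np.array(pts);print(len(pts))
W=np.array([onz(c,*p,.026)[:2] for p in pts]);
A=np.c_[2*W,np.ones(len(W))];s=np.linalg.lstsq(A,(W**2).sum(1),rcond=None)[0];r=np.sqrt(s[2]+s[0]**2+s[1]**2)
print("fit",s[:2],"r",r,"res",np.std(np.hypot(*(W-s[:2]).T)-r))
print("latch housing corners",g(369,275,.06),g(415,275,.06))
print("case corners +x: outer",g(141,146,.070),g(436,145,.064))
```

```text
[0.57355708 0.12305564 0.20050725] 2.956104626483982
seat dims 0.05630325377052763 0.05593509610071856 centre [0.57806093 0.12785044] [0.57747062 0.12796392]
47
fit [0.57799951 0.1293243 ] r 0.027732381870545872 res 0.00029940521959561967
latch housing corners [0.54849865 0.09017508] [0.54379852 0.06509354]
case corners +x: outer [0.63984845 0.19387052] [0.61223537 0.0458149 ]
```

Camera-to-tool consistency matters here because the clearance is only 1.5 mm. I'll fit the ring rim in w3, w4 and w5 numerically (low saturation) to separate hand-eye shift from tilt.

```bash
cat >> h.py <<'E'
def rimfit(fr,c0,r0,r1,use="sat",rowmax=999,rowmin=0):
    """outer boundary of steel in radial profiles (sat) or dark line; returns pixel pts"""
    hsv=cv2.cvtColor(fr,cv2.COLOR_RGB2HSV); ch=(hsv[...,1] if use=="sat" else 255-cv2.cvtColor(fr,cv2.COLOR_RGB2GRAY)).astype(np.float32)
    ch=cv2.GaussianBlur(ch,(3,3),0); out=[]
    for a in np.radians(np.arange(0,360,4)):
        r=np.arange(r0,r1,.25); q=np.array(c0)+r[:,None]*[np.cos(a),np.sin(a)]
        v=cv2.remap(ch,q[:,0].astype(np.float32)[None],q[:,1].astype(np.float32)[None],1)[0]
        g=np.gradient(v); i=np.argmax(g)
        if g[i]>2 and rowmin<q[i,1]<rowmax: out.append(q[i])
    return np.array(out)
def circ(W):
    W=np.array(W); k=np.ones(len(W),bool)
    for _ in range(6):
        A=np.c_[2*W[k],np.ones(k.sum())];s=np.linalg.lstsq(A,(W[k]**2).sum(1),rcond=None)[0];r=np.sqrt(s[2]+s[0]**2+s[1]**2)
        e=abs(np.hypot(*(W-s[:2]).T)-r); k=e<max(.0008,2*np.median(e))
    return s[:2],r,k.sum(),e[k].std()
E
python3 - <<'E'
from h import *
H=np.array(load("w4.npy")["hand_eye"])
def toolpt(w,u,v,y):
    w=dict(w,R=H[:3,:3].T,t=-H[:3,:3].T@H[:3,3]); o,d=ray(w,u,v); p=o+d*(y-o[1])/d[1]; return p[[0,2]]
for n,c0,r0,r1,ys,rm in(("w3",(320,219.5),22,38,(.150,.155,.145),190),("w4",(320.5,353),62,85,(-.055,-.06),300),("w5",(321,352),62,85,(-.055,-.06),300)):
    w=load(n+".npy")
    P=rimfit(w["frame"],c0,r0,r1,"sat",rowmin=rm)
    for y in ys: print(n,y,len(P),*circ([toolpt(w,*p,y) for p in P]))
t=load("top0.npy");P=rimfit(t["frame"],(404.75,264.4),7,15)
print("top ring",len(P),*circ([onz(t,*p,.051)[:2] for p in P]))
t=load("t2.npy");P=rimfit(t["frame"],(216,260.5),7,15);print("top stored",len(P),*circ([onz(t,*p,.061)[:2] for p in P]))
P=rimfit(t["frame"],(222.5,228.5),7,15,"dark");print("top seat",len(P),*circ([onz(t,*p,.026)[:2] for p in P]))
E
```

```text
w3 0.15 73 [0.00185063 0.00081017] 0.026223529874148277 61 0.0001280017106800649
w3 0.155 73 [0.00296097 0.00079771] 0.026626631531834085 61 0.0001299693215245749
w3 0.145 73 [0.0007403  0.00082264] 0.025820428216462476 61 0.00012603409983555144
w4 -0.055 64 [0.00338085 0.00170041] 0.02748847314865786 58 0.00014202541136718275
w4 -0.06 64 [0.00031436 0.00169711] 0.02634570958460858 58 0.0001361210650471165
w5 -0.055 64 [0.00339605 0.00171688] 0.027559796983397535 57 0.00014991168596397076
w5 -0.06 64 [0.00032893 0.0017129 ] 0.026414068311786686 57 0.00014367948777608563
top ring 90 [ 0.46728489 -0.36445935] 0.028456937424865672 85 0.0004936338703987159
top stored 90 [0.48581624 0.14152163] 0.02831841304943057 77 0.0004667945256512345
top seat 7 [0.57741507 0.12758267] 0.04102108095799209 7 3.3045621789040786e-07
```

Run:
```python
from h import *
H=np.array(load("w4.npy")["hand_eye"])
w=load("w5.npy");o=np.load("o5.npy",allow_pickle=True).item()
c=dict(w,R=H[:3,:3].T,t=-H[:3,:3].T@H[:3,3])
def tp(u,v,y): q,d=ray(c,u,v);p=q+d*(y-q[1])/d[1];return p[[0,2]]
gr=cv2.GaussianBlur(cv2.cvtColor(w["frame"],cv2.COLOR_RGB2GRAY),(3,3),0).astype(np.float32)
c0=np.array([315.3,209.3]);P=[]
for a in np.radians(np.arange(0,360,5)):
    r=np.arange(26,37,.25);q=(c0+r[:,None]*[np.cos(a),np.sin(a)]).astype(np.float32)
    v=cv2.remap(gr,q[:,0][None],q[:,1][None],1)[0];i=np.argmin(v)
    if v[i]<np.median(v)-6 and q[i,1]<236:P.append(q[i])
print(np.degrees(np.arctan2(*(np.array(P)-c0).T[::-1])).round())
for y in(.1705,.1745,.1785):
    s,r,k,e=circ([tp(*p,y) for p in P]);print(y,s*1e3,r,k,e)
R=Ro.from_euler('xyz',o["eef_rot"]).as_matrix()
for nm,u,v,z in(("c++",141,146,.070),("c+-",436,145,.064)):
    p=tp(120+u/1.5,60+v/1.5,o["tcp_pos"][2]-z);print(nm,p*1e3,(o["tcp_pos"]+R@[p[0],0,p[1]])[:2])
print(R.round(3))
w=load("w1.npy")
```

```text
[   0.    5.   10.   15.   20.   25.   30.   35.   40.   45.   50.   55.
   60.  120.  125.  130.  135.  140.  145.  150.  155.  160.  165.  170.
  175.  180. -175. -170. -110. -100.  -95.  -90.  -85.  -80.  -75.  -70.
  -65.  -60.  -55.  -50.  -45.  -40.  -35.  -30.  -25.  -20.  -15.  -10.
   -5.]
0.1705 [-2.950687   -3.92815082] 0.027042581476873627 49 0.0001513314442538165
0.1745 [-2.17062331 -3.99234594] 0.02735541869775829 49 0.0001530820947415791
0.1785 [-1.39055963 -4.05654106] 0.027668255918642942 49 0.000154832745229339
c++ [-50.4238377  -77.60545107] [0.63742845 0.19003038]
c+- [-50.58030747  70.60050265] [0.61024917 0.04433788]
[[-0.983 -0.    -0.184]
 [ 0.184 -0.001 -0.983]
 [-0.    -1.     0.001]]
```

Consistent picture: ring at tool (0.7, 1.7) mm and seat at about (-1.8, -3.9) mm, so shift the TCP by about (+3.2, +4.3) mm. I'll lower to just over the rack, then feel.

```bash
python3 -m inch '[[0.05,0.07,-0.7,0,-0.2],[0.05,0.07,-1.4,0,-0.2],[0.05,0.07,-2,0,-0.2],[0.05,0.07,-2.4,0,-0.2],[0.05,0.07,-2.7,0,-0.2],[0.05,0.07,-2.8,0,-0.2],[0.05,0.07,-2.8,0,-0.2]]'
for i in 1 2 3 4; do python3 -m inch '[[0,0,-0.02,0,-0.2],[0,0,-0.04,0,-0.2]]'| grep -E "tcp|force"; done
```

```text
t: 23.68
tcp_pos: [0.5767, 0.1289, 0.0328]
eef_rot: [-1.571, 0.0, 2.958]
force: [-0.2, 0.0, -0.8]
finger_gap: 0.0511
tcp_pos: [0.577, 0.129, 0.0309]
force: [0.1, -0.1, -2.1]
tcp_pos: [0.5765, 0.1289, 0.0278]
force: [-0.0, -0.2, -0.7]
tcp_pos: [0.5765, 0.1289, 0.0252]
force: [0.3, 0.1, -1.5]
tcp_pos: [0.5765, 0.1289, 0.0229]
force: [-0.6, -0.1, -0.6]
```

```bash
python3 -m inch '[[0,-0.025,0,0,-0.2],[0,-0.025,0,0,-0.2]]'| grep -E "tcp|force"; for i in 1 2 3 4; do python3 -m inch '[[0,0,-0.015,0,-0.2],[0,0,-0.03,0,-0.2]]'| grep -E "tcp|force"; done
```

```text
tcp_pos: [0.5765, 0.1271, 0.0229]
force: [-0.4, -0.4, -2.6]
tcp_pos: [0.5765, 0.1275, 0.0211]
force: [-0.2, -0.6, -1.7]
tcp_pos: [0.5765, 0.1274, 0.0193]
force: [-0.0, -0.4, -0.8]
tcp_pos: [0.5765, 0.1274, 0.0175]
force: [-0.0, -0.7, -2.0]
tcp_pos: [0.5765, 0.1274, 0.0157]
force: [-0.7, -0.0, -1.5]
```

```bash
for i in 1 2 3 4 5; do python3 -m inch '[[0,0,-0.015,0,-0.2],[0,0,-0.025,0,-0.2]]'| grep -E "tcp|force"; done
```

```text
tcp_pos: [0.5764, 0.1274, 0.0142]
force: [-0.0, -0.0, -2.1]
tcp_pos: [0.5765, 0.1274, 0.0127]
force: [-0.8, 0.0, -1.8]
tcp_pos: [0.5765, 0.1274, 0.0112]
force: [-0.5, 0.7, -1.3]
tcp_pos: [0.5765, 0.1274, 0.0097]
force: [0.5, -0.3, -1.7]
tcp_pos: [0.5765, 0.1274, 0.0082]
force: [-0.2, -0.3, -1.6]
```

It's inside the bore with no side force. Continuing to the floor.

```bash
for i in 1 2 3 4 5 6; do python3 -m inch '[[0,0,-0.012,0,-0.2],[0,0,-0.024,0,-0.2]]'| grep -E "tcp|force"; done
```

```text
tcp_pos: [0.5765, 0.1274, 0.0068]
force: [0.1, 0.3, -1.2]
tcp_pos: [0.5765, 0.1274, 0.0053]
force: [-0.7, 0.2, -1.0]
tcp_pos: [0.5765, 0.1274, 0.0039]
force: [0.4, -0.0, -0.9]
tcp_pos: [0.5765, 0.1274, 0.0024]
force: [0.0, -0.1, -1.5]
tcp_pos: [0.5765, 0.1274, 0.0011]
force: [-1.1, -0.2, 6.0]
tcp_pos: [0.5766, 0.1274, 0.001]
force: [-4.9, -2.4, 17.8]
```

Floor found; relax, then open.

```bash
python3 -m inch '[[0,0,0.02,0,-0.2],[0,0,0.024,0,-0.2]]'| grep -E "tcp|force"; python3 -m inch '[[0,0,0,0,0.3],[0,0,0,0,0.5],[0,0,0,0,0.7],[0,0,0,0,0.7],[0,0,0,0,0.7]]'; python3 -m inch '[[0,0,0.2,0,0.7],[0,0,0.6,0,0.7],[0,0,1.2,0,0.7],[0,0,2,0,0.7],[0,0,3,0,0.7],[0,0,3.3,0,0.7],[0,0,3.3,0,0.7],[0,0,3.3,0,0.7]]'
python3 - <<'E'
from h import *
w=snap("wrist");save(w,"w6.png");o=robot.get_obs();np.save("w6.npy",w)
for z in(.061,.077,.026): print(z,proj(w,[.5765,.1274,z]),proj(w,[.4877,.1438,z]))
hsv=cv2.cvtColor(w["frame"],cv2.COLOR_RGB2HSV);m=(hsv[...,1]<60).astype(np.uint8)
n,l,s,ce=cv2.connectedComponentsWithStats(m)
for i in range(1,n):
    if s[i,4]>150: print(s[i],ce[i].round())
E
```

```text
tcp_pos: [0.5765, 0.1275, 0.0011]
force: [0.0, -0.1, 0.2]
t: 29.55
tcp_pos: [0.5765, 0.1274, 0.0011]
eef_rot: [-1.571, 0.0, 2.959]
force: [0.4, -0.3, 0.7]
finger_gap: 0.0722
t: 30.55
tcp_pos: [0.5757, 0.1271, 0.1982]
eef_rot: [-1.57, -0.001, 2.959]
force: [-0.5, -0.1, 0.0]
finger_gap: 0.0726
0.061 [318.85771635 218.07325198] [318.94247861 321.05529264]
0.077 [318.79922693 222.5801266 ] [318.89238068 330.03675437]
0.026 [318.96788219 209.58423481] [319.03783573 303.95875746]
[ 91  53  73  20 246] [126.  62.]
[235  58  12  24 198] [241.  70.]
[287 155  64   3 189] [318. 156.]
[386 168  20  14 196] [396. 174.]
[216 174  18 201 635] [224. 271.]
[ 287  182   66   71 1753] [320. 223.]
[ 371  246   33   44 1023] [387. 268.]
[ 289  280   61   72 2717] [319. 317.]
[    0   304   640   176 35830] [302. 418.]
[379 339  16  36 292] [387. 355.]
```

Run:
```python
from h import *
w=load("w6.npy")
A=rimfit(w["frame"],(320,219),24,42,rowmin=195);B=rimfit(w["frame"],(319,321),24,42,rowmin=300)
for z in(.061,.077):
    a=circ([onz(w,*p,z)[:2] for p in A]);b=circ([onz(w,*p,z)[:2] for p in B]);print(z,a,b,np.linalg.norm(a[0]-b[0]))
print(robot.get_obs()["tcp_pos"])
```

```text
0.061 (array([0.57424995, 0.12722616]), np.float64(0.026387493056188187), np.int64(63), np.float64(0.00016970485226362487)) (array([0.4845161 , 0.14424218]), np.float64(0.026405275851169367), np.int64(49), np.float64(0.0001859016136452009)) 0.09133295846549919
0.077 (array([0.57778611, 0.12655534]), np.float64(0.02503577362888522), np.int64(63), np.float64(0.0001610115919671177)) (array([0.49264894, 0.14269971]), np.float64(0.025052645486643255), np.int64(49), np.float64(0.00017637866191203084)) 0.08665435811310095
[0.57566094 0.12703263 0.19777923]
```

The ring is home: its rim radius matches the stored ring and they sit 91 mm apart (nominal 90). Next I go over and behind the lid with the fingers shut.

```bash
python3 -m inch '[[0,0,0.9,0,-1],[-0.05,0,1.4,0,-1],[-0.1,0.8,1.4,0,-1],[-0.2,1.7,1.4,0,-1],[-0.25,2.68,1.4,0,-1],[-0.25,2.68,1.4,0,-1],[-0.25,2.68,0.6,0,-1],[-0.25,2.68,-0.1,0,-1],[-0.25,2.68,-0.48,0,-1],[-0.25,2.68,-0.48,0,-1]]'
python3 - <<'E'
from h import *
t=snap("top");np.save("t3.npy",t);p=robot.get_obs()["tcp_pos"];d=p[:2]-[.5323,.1356];print(p,d@[.983,-.183],d@[.183,.983])
E
```

```text
t: 31.85
tcp_pos: [0.5604, 0.2863, 0.1673]
eef_rot: [-1.567, -0.004, 2.958]
force: [-0.6, 0.0, -0.7]
finger_gap: 0.0001
[0.56114973 0.28723786 0.16918661] 0.0006095608020124381 0.1543395165368932
```

```bash
python3 -m inch '[[-0.05,-0.25,0,0,-1],[-0.08,-0.42,0,0,-1],[-0.11,-0.56,0.03,0,-1],[-0.13,-0.7,0.06,0,-1],[-0.155,-0.82,0.08,0,-1],[-0.175,-0.94,0.1,0,-1]]'
python3 -m inch '[[-0.027,-0.145,0,0,-1],[-0.053,-0.29,0,0,-1],[-0.08,-0.43,-0.01,0,-1],[-0.107,-0.58,-0.03,0,-1]]'
```

```text
t: 32.65
tcp_pos: [0.5508, 0.2314, 0.1763]
eef_rot: [-1.571, -0.0, 2.959]
force: [0.9, 1.4, -0.0]
finger_gap: -0.0001
t: 33.15
tcp_pos: [0.5443, 0.1965, 0.1742]
eef_rot: [-1.571, -0.0, 2.959]
force: [0.3, 2.1, -0.4]
finger_gap: -0.0001
```

```bash
python3 -m inch '[[-0.027,-0.147,-0.03,0,-1],[-0.055,-0.295,-0.07,0,-1],[-0.08,-0.43,-0.12,0,-1],[-0.107,-0.573,-0.18,0,-1],[-0.131,-0.7,-0.24,0,-1],[-0.156,-0.835,-0.32,0,-1],[-0.178,-0.96,-0.41,0,-1],[-0.2,-1.08,-0.5,0,-1]]'
python3 - <<'E'
from h import *
p=robot.get_obs()["tcp_pos"];d=p[:2]-[.5323,.1356];print(d@[.983,-.183],d@[.183,.983],p[2]+.032)
E
```

```text
t: 34.15
tcp_pos: [0.5325, 0.1316, 0.1442]
eef_rot: [-1.571, 0.0, 2.958]
force: [1.2, 0.8, 1.6]
finger_gap: 0.0005
0.0009370603922195078 -0.003932963706600967 0.17616311857484296
```

```bash
python3 -m inch '[[-0.024,-0.131,-0.12,0,-1],[-0.046,-0.246,-0.25,0,-1],[-0.061,-0.33,-0.36,0,-1],[-0.08,-0.426,-0.47,0,-1],[-0.098,-0.524,-0.6,0,-1],[-0.113,-0.606,-0.73,0,-1],[-0.125,-0.67,-0.86,0,-1],[-0.137,-0.737,-0.98,0,-1],[-0.15,-0.8,-1.12,0,-1]]'
python3 - <<'E'
from h import *
p=robot.get_obs()["tcp_pos"];d=p[:2]-[.5323,.1356];print(d@[.983,-.183],d@[.183,.983],p[2]+.032)
E
```

```text
t: 35.28
tcp_pos: [0.5235, 0.0841, 0.0768]
eef_rot: [-1.571, 0.0, 2.959]
force: [0.9, 3.2, 3.1]
finger_gap: 0.0003
0.0008027136177664417 -0.052213911771335386 0.10879985222922073
```

```bash
python3 -m inch '[[-0.008,-0.045,-0.09,0,-1],[-0.016,-0.09,-0.18,0,-1],[-0.024,-0.13,-0.24,0,-1],[-0.027,-0.147,-0.28,0,-1],[-0.027,-0.147,-0.31,0,-1]]'| grep -E "tcp|force"; for i in 1 2; do python3 -m inch '[[0,0,-0.015,0,-1],[0,0,-0.03,0,-1]]'| grep -E "tcp|force"; done
```

```text
tcp_pos: [0.5218, 0.075, 0.0585]
force: [-1.0, 0.5, 1.8]
tcp_pos: [0.5218, 0.0748, 0.0568]
force: [-2.0, -1.8, 3.7]
tcp_pos: [0.5218, 0.0747, 0.0549]
force: [-0.1, -2.4, 3.2]
```

```bash
for i in 1 2 3 4 5; do python3 -m inch '[[0,0,-0.01,0,-1],[0,0,-0.018,0,-1]]'| grep -E "tcp|force"; done
```

```text
tcp_pos: [0.5219, 0.0751, 0.054]
force: [-1.1, -2.4, 6.6]
tcp_pos: [0.5219, 0.0751, 0.0531]
force: [-1.3, -3.2, 6.0]
tcp_pos: [0.5218, 0.0749, 0.0521]
force: [-1.4, -2.9, 7.4]
tcp_pos: [0.5218, 0.0749, 0.051]
force: [-1.4, -4.0, 6.9]
tcp_pos: [0.5218, 0.0748, 0.05]
force: [-1.6, -3.5, 7.8]
```

```bash
for i in 1 2 3 4; do python3 -m inch '[[0,0,-0.008,0,-1],[0,0,-0.015,0,-1]]'| grep -E "tcp|force"; done
```

```text
tcp_pos: [0.5218, 0.0748, 0.0491]
force: [-2.5, -3.6, 8.3]
tcp_pos: [0.5218, 0.0748, 0.0482]
force: [-2.8, -4.4, 8.7]
tcp_pos: [0.5218, 0.0748, 0.0474]
force: [-1.6, -4.1, 9.7]
tcp_pos: [0.5218, 0.0747, 0.0465]
force: [-2.8, -4.3, 9.1]
```

```bash
python3 -m inch '[[0,0,-0.004,0,-1],[0,0,-0.007,0,-1]]'| grep -E "tcp|force"
```

```text
tcp_pos: [0.5218, 0.0747, 0.0461]
force: [-1.6, -4.7, 9.4]
```

```bash
python3 -m inch '[[0,0,-0.004,0,-1],[0,0,-0.008,0,-1]]'| grep -E "tcp|force"
```

```text
tcp_pos: [0.5218, 0.0747, 0.0458]
force: [-3.4, -4.8, 12.5]
```

```bash
python3 -m inch '[[0,0,-0.003,0,-1],[0,0,-0.006,0,-1]]'| grep -E "tcp|force"
```

```text
tcp_pos: [0.5219, 0.0747, 0.0456]
force: [-2.9, -5.1, 13.3]
```

```bash
python3 -m inch '[[0,0,-0.002,0,-1],[0,0,-0.004,0,-1]]'| grep -E "tcp|force"
for i in 1 2 3 4; do python3 -m inch '[[0,0,0.02,0,-1],[0,0,0.04,0,-1]]'| grep -E "tcp|force"; done
```

```text
tcp_pos: [0.5219, 0.0747, 0.0455]
force: [-3.6, -4.6, 15.2]
tcp_pos: [0.5218, 0.0748, 0.0475]
force: [-2.1, -3.9, 8.9]
tcp_pos: [0.5219, 0.0749, 0.0497]
force: [-1.6, -2.3, 4.8]
tcp_pos: [0.5218, 0.076, 0.0516]
force: [-0.5, -0.0, 0.7]
tcp_pos: [0.5219, 0.0756, 0.0541]
force: [-0.2, -0.3, 0.4]
```

Contact is lost at the rest height and the lid does not follow, so it is latched. I'll back off and check numerically.

```bash
python3 -m inch '[[0,0,0.8,0,-1],[0,0,1.6,0,-1],[0,0,2.4,0,-1],[0,-0.9,2.9,0,-1],[0,-1.9,2.9,0,-1],[0,-2.9,2.9,0,-1],[0,-3.4,2.9,0,-1],[0,-3.4,2.9,0,-1],[0,-3.4,2.9,0,-1],[0,-3.4,2.9,0,-1]]'
python3 - <<'E'
from h import *
c=snap("top");s=snap("side");save(c,"tf.png");save(s,"sf.png")
for cc,box,n in((c,(200,230,285,260),"top"),(s,(285,290,335,320),"side")):
    x0,y0,x1,y1=box; m=(cc["frame"][y0:y1,x0:x1].max(2)<45).astype(np.uint8); nn,l,st,ce=cv2.connectedComponentsWithStats(m)
    for i in range(1,nn):
        if st[i,4]>30: print(n,ce[i]+[x0,y0],st[i,4])
a=load("side0.npy")["frame"].astype(int)
d=(abs(a-s["frame"]).max(2)>40)
for nm,(x0,y0,x1,y1) in dict(case=(245,285,370,395),jug=(165,210,240,300),jar=(280,190,315,235),tin=(290,163,325,198),tamper=(340,185,370,240),brush=(344,143,415,172),oldring=(340,166,366,196)).items(): print(nm,d[y0:y1,x0:x1].mean().round(3))
o=robot.get_obs();print(o["t"],o["tcp_pos"],o["force"])
E
```

```text
t: 41.9
tcp_pos: [0.5221, -0.127, 0.2283]
eef_rot: [-1.571, 0.0, 2.961]
force: [1.1, 0.8, 0.6]
finger_gap: 0.0004
top [238.83495146 245.54368932] 103
side [316.73755656 303.77828054] 221
case 0.0
jug 0.0
jar 0.0
tin 0.147
tamper 0.076
brush 0.013
oldring 0.477
42.0 [ 0.52210439 -0.12735324  0.22829545] [ 0.33666631  0.24462989 -1.42802295]
```

The pad is back at its first pixels in both views and the case region is unchanged, so the lid is shut. The tin and tamper boxes differ, probably because the arm blocks the view. I'll check with the arm aside.

```bash
python3 -m inch '[[0,0.3,1,0,-1],[0,0.6,2,0,-1],[0,0.8,3,0,-1],[0,0.8,3,0,-1]]' | head -2
python3 - <<'E'
from h import *
for cam,bx in(("side",dict(case=(245,285,370,395),tin=(290,163,325,198),tamper=(340,185,370,240),brush=(366,143,415,172))),("top",dict(tin=(385,205,416,238),tamper=(343,258,363,281),jar=(338,202,367,232),brush=(424,255,470,320),case=(180,203,252,285)))):
    s=snap(cam);save(s,cam+"f2.png");a=load(cam+"0.npy")["frame"].astype(int);d=abs(a-s["frame"]).max(2)>40
    print(cam,{k:d[y0:y1,x0:x1].mean().round(3) for k,(x0,y0,x1,y1) in bx.items()},proj(s,robot.get_obs()["tcp_pos"]))
    ys,xs=np.nonzero(d); 
    if cam=="side": print(xs[ys<260].min(),xs[(ys<260)&(xs>270)&(xs<420)].min() )
    else: m=d.astype(np.uint8);n,l,st,ce=cv2.connectedComponentsWithStats(m);print(st[1:][st[1:,4]>40])
E
```

```text
t: 42.5
tcp_pos: [0.5237, -0.078, 0.4132]
side {'case': np.float64(0.0), 'tin': np.float64(0.025), 'tamper': np.float64(0.073), 'brush': np.float64(0.0)} [321.69375798 118.02336789]
297 297
top {'tin': np.float64(0.0), 'tamper': np.float64(0.0), 'jar': np.float64(0.0), 'brush': np.float64(0.001), 'case': np.float64(0.0)} [295.22137924 223.04065948]
[[  254   148    93   285 14896]
 [  422   217   133   183  8544]
 [  393   254    32    22   550]
 [  605   331    35    68  1755]
 [  296   350   280   130 14553]
 [  580   373    19    26   207]
 [  366   383    82    34  1339]
 [  277   407    43    61  1154]
 [  576   412    13    11    85]
 [  257   425    16    10    95]
 [  234   431    12     8    53]
 [  249   439     9    10    67]
 [  261   446    14     9    77]
 [  230   460    14    17   129]]
```

The top view shows no change at the tin, tamper, jar, brush or case. Handing in.

```bash
python3 -c "
from rig import robot
print(robot.close_job())"
```

```text
the job is handed in; nothing more can be done
None
```

The ring is home in the empty seat, the lid is shut and held by its latch, and the job was handed in at about 42.6 s. I got no verdict back.

- **Opening:** I pressed the pad once to about 15 N (about 16 N with the side force). The latch let go and the lid stood fully open in both the top and side views.
- **Ring:** I lowered it into the bore and felt it reach the floor. That contact peaked at about 18 N on the wrist, under the 30 N limit but firmer than I intended. Afterwards its rim measured the same apparent size as the stored ring's, and the two sat 91 mm apart (90 mm expected).
- **Closing:** I swung the lid down from behind and pressed to about 15 N vertical (16 N with the side force). It stayed down when I let up, with contact lost at about its original rest height. The pad is back within 0.2 pixels of its first position in both views, and the case looks unchanged in both.
- **Bystanders:** The last top picture shows the tin, tamper, jar, brush and case unchanged. The jug was unchanged in the side view taken just before. In the side view the tin and tamper areas still differed by 2.5% and 7%. I put that down to the arm or its shadow but did not confirm it.

**Disagreements:**
- The closed fingertips turned out to end about 32 mm behind the stated TCP, so I found the first contact by feel rather than at the expected height.
- The wrist camera disagreed with the arm's own position by 1 to 2 mm sideways, and I allowed for this when placing the ring.

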